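# Clamp a lidded deep-well plate in the bench screw press

### The arm

A 6-joint arm with a two-finger parallel gripper is mounted at the origin on the work surface. World frame = base frame: x ahead of the robot, y to its left, z up, the work surface at z = 0. Lengths are in mm, angles in rad, forces in N, time in s.
With the tool pointing down it reaches from about 325 to 775 mm from the base axis. Payload 5.5 kg.
Tool frame: the origin (TCP) lies midway between the tips of the shut fingers; the grasp point (between the pads) lies 19 mm behind it (ctrl.grip_point_offset is the distance from the TCP to the grasp point, in mm); z points along the fingers, y is the direction in which the jaws open and shut (so a half turn about z gives the same grasp; the last joint's range is limited). The gripper opens to 88 mm and grips with 3 to 60 N. Pads are 20 mm wide; open, the fingers measure 115 mm over their backs; the gripper's body (75 mm by 178 mm) begins 61 mm behind the grasp point.
Start: joints at [-1.28, 0.091, 1.231, -0, 1.82, -0.057], TCP at [204.498, -564.089, 193.831] pointing down, gripper open.
Joint ranges: [-2.87, 2.87], [-0.86, 2.18], [0.17, 2.46], [-1.51, 4.65], [0.06, 2.69], [-2.65, 2.65]. Speed limits (rad/s): [2.57, 2.57, 3.01, 3.14, 3.14, 3.14].

### API

Orientations are given as a rotation vector (axis times angle).
In Python, from bench import read_state, eyes, ticket, ctrl gives the robot as it stands.
- The arm moves only by the tool arm_command, never from a script. Its arguments are lists of equal length, an entry for each row: "dr": the turn, a rotation vector about the tool's x, y, z in degrees, a list of three; "offset": the shift along the tool's x, y, z in mm, a list of three; "hand": the opening, from 0 (shut) to 1 (fully open). A call has 1 to 5 rows; each row shifts and turns the commanded pose from where the row before left it, along the tool's axes as they then stand; what a row does not reach is not made up. A row lasts 1/10 s, in which the tool goes at most 50 mm and 8.59 degrees, less where a joint would pass 70% of its speed; a pose out of reach is approached as far as the arm can. A call is refused whole if a number of a shift passes 50 or a number of a turn 8.59, either way. A call with a gripper value outside its range is refused whole. The fingers move at their own pace and stop on an object; "newtons" is the grip in N (left out, the last holds). Time passes only in rows, so rows that do not move let the fingers close. It gives the time, the measured TCP pose, the force and the opening at its end, in the units of the state.
- read_state(): the state, without advancing time (a new reading comes with each control period).
- eyes.grab_frame(name): name is "scene" or "top" or "wrist"; returns the picture (420x560x3 uint8, red, green, blue); there is no depth.
- eyes.camera_params(name): a dict with "fovy" (degrees; the focal length in pixels is half the picture's height over the tangent of half this angle, whatever the lens; pixels are square), "cx", "cy" (the principal point, pixels), "extrinsics" (4x4, takes a point from camera to world coordinates). Camera axes: x right, y up, looking along -z (the intrinsics and any distortion apply to the point x, -y, -z); pixel columns grow to the right and rows downward; lengths in mm; the calibration is good to about 2 mm. A picture is of the moment at which its call begins: read the wrist's pose just before it. camera_params takes no time and is no camera call; for the wrist camera it gives the pose at the moment of the call.
- ticket.finish_job(): hands the job in, once; it reports no verdict.
Trained networks look in the newest picture that a camera, given by its name, has taken for a name from the list of things; names that differ only in an ending like _2 or _b are one class to them, and where a whole thing is asked for, a point or a joint stands for the part that bears it (a point fixed in the world has none). Each returns a list of dicts, best first, with "p" (0 to 1); they miss things now and then, are a little off and sometimes report something else, mostly with a low value. They report only what shows in the picture. A call takes as long as a camera call.
- eyes.masks_of(camera, query): "pixels" (420x560 bool, what is visible of it) and "position" ([column, row] in pixels, amid what is visible of it).
- eyes.tip_of(camera, query): "position" ([column, row] in pixels: a listed point, or the origin of a listed thing).
The state is a dict: "time": time; "qpos": joint angles; "qvel": joint speeds; "effort": joint torques, N m; "position": TCP position; "orientation": TCP orientation; "wrist_force": force on the tool from outside, world axes, zero at the start; "torque": the same for the moment, N m; "gripper_width": opening from 0.0 (shut) to 1.0 (fully open).
Only numpy, scipy, OpenCV 4.12 (cv2) and the standard library are available. Lean on these libraries where they do the work, as an engineer would, in place of code of your own. Each camera call takes 0.05 s, during which the arm holds its last target. There are 200 camera calls.

### The job

Wind the screw press down by its red-knobbed crank (clockwise from above) until the steel platen just touches the orange lid of the deep-well plate, then add half a turn more and leave it clamped like that. Do not overtighten it, and leave the bottle, tip box and tube rack alone.

Things in the scene. Friction and masses are not known exactly. Their poses are not given: they have to be found in the camera images.
- crank (a joint): Angle of the press's crank (rad), grows clockwise seen from above; 0 to 24 (end of the thread). The start lies between 0 and 6.3. Each turn (6.283) lowers screw, platen, crank and knob together by 12 mm; anticlockwise raises them. It needs about 0.1 to 0.2 N m (2 to 3 N at the knob), a little more once the platen presses, and stays where it is left.
- bed (a joint): How far the plate's sprung aluminium bed has been pushed down (m): 0 while nothing presses (a preload of about 5 N holds it up), then it sinks as the platen presses, at 2.5 N per mm, 12 mm for each turn of the crank after contact; hard stop at 0.012. Half a turn after contact is about 0.006.
- knob_mid (a point): Mid-height of the red knob on the crank: an upright grip 27 mm in diameter and 50 mm tall, standing on the crank arm (this point is 25 mm above its underside and 25 mm below its top). It spins freely on its own pin, so it can be held from above with a fixed wrist while it is led round the circle. It lies 65 mm from the screw's axis. Nothing stands above it.
- crank_hub (a point): Centre of the top of the crank's hub (yellow dot), on the screw's vertical axis, level within 1 mm with the top of the 20 mm wide crank arm and 25 mm lower than knob_mid. It goes down with the screw. The hub is 38 mm in diameter.
- platen_face (a point): Centre of the underside of the steel platen (84 x 126 x 12 mm) at the screw's lower end, under the blue crossbeam of the press. It goes down with the screw.
- lid_top (a point): Centre of the flat top of the orange lid of the white deep-well plate (86 x 128 x 50 mm with lid), which lies on the press's bed within a low rim, right under the platen. The height of platen_face over this point is the gap left; it is 8 to 32 mm at the start and 0 at contact.
- press: The blue base of the press (170 x 260 x 30 mm) with two steel columns 20 mm in diameter, 100 mm to either side of the screw's axis along its y, whose tops are 205 mm above the bench; origin at the centre of its underside on the bench, below the screw's axis. Fixed to the bench, position and yaw vary. The blue crossbeam on the columns (62 x 250 x 36 mm) is clamped at a height that varies by 12 mm.
- wash_bottle: Bystander: white wash bottle with a blue cap and spout, 72 mm in diameter, 196 mm tall; origin at the centre of its underside.
- tip_box: Bystander: blue pipette-tip box, 89 x 129 x 92 mm; origin at the centre of its underside.
- tube_rack: Bystander: yellow rack with capped tubes, 100 x 170 x 111 mm; origin at the centre of its underside.

How it is judged (in metres and radians):
On the way:
1. the platen is wound down onto the lid and begins to press (value of joint bed above 0.0007 m and z of platen_face in the frame of lid_top below 0.002 m), for 0.05 s.
At the end, for the whole second after the job is handed in: The platen presses on the lid and the sprung bed is pushed down 4 to 8 mm, that is one third to two thirds of a turn past contact; the crank is at rest and released (value of joint bed between 0.004 and 0.008 m and z of platen_face in the frame of lid_top below 0.002 m and velocity of joint crank between -0.05 and 0.05 rad/s); the robot touches nothing.
It fails at once if the press is overtightened: bed pushed down more than 9.5 mm (0.8 turn past contact) (value of joint bed above 0.0095 m).
It fails at once if a bystander is moved by more than 30 mm (distance of any of wash_bottle, tip_box, tube_rack from where it was at the start of the episode above 0.03 m).
It fails at once if a bystander is tipped over (angle between any of wash_bottle, tip_box, tube_rack's own z axis and vertical above 0.5 rad).
It also fails if it takes over 67 s, if anything falls off the work surface, if the arm or the gripper's body presses on something with over 40 N, if the wrist force passes 120 N, or if a joint passes its speed limit or range.

## Working session

There is one attempt and no reset: what is moved stays moved. The work goes in short steps, Python scripts to look and compute and a tool call to move; the robot and the scene stay as the last step left them, time stands still between calls to the robot, and variables do not carry over. Pictures are saved under pics/ and viewed, on a budget of 10 in all, crops included, one or two more only if the job needs it, and the job is handed in when it is done.

Besides the shell and the picture viewer there is one more tool, called after ">>>" as name(argument=value, ...), one argument or row to a line, values as JSON. arm_command: Moves the arm, as the interface text tells. Its arguments: {"type":"object","properties":{"dr":{"type":"array"},"offset":{"type":"array"},"hand":{"type":"array"},"newtons":{"type":"number"}},"required":["dr","offset","hand"]}

```bash
ls; mkdir -p pics
cat > h.py <<'E'
import numpy as np, cv2
from bench import read_state, eyes, ticket, ctrl
def ray(cam,px,P=None):
    P=P or eyes.camera_params(cam); f=210/np.tan(np.radians(P['fovy'])/2)
    E=np.array(P['extrinsics']); d=np.array([(px[0]-P['cx'])/f,-(px[1]-P['cy'])/f,-1.])
    d=E[:3,:3]@d; return E[:3,3],d/np.linalg.norm(d)
def tri(rays):
    A=0;b=0
    for o,d in rays:
        M=np.eye(3)-np.outer(d,d);A=A+M;b=b+M@o
    x=np.linalg.solve(A,b); return x,[np.linalg.norm((np.eye(3)-np.outer(d,d))@(x-o)) for o,d in rays]
def proj(cam,X):
    P=eyes.camera_params(cam); f=210/np.tan(np.radians(P['fovy'])/2)
    E=np.array(P['extrinsics']); c=E[:3,:3].T@(np.array(X)-E[:3,3])
    return np.array([P['cx']+f*c[0]/-c[2],P['cy']-f*c[1]/-c[2]])
def save(n,im): cv2.imwrite('pics/'+n+'.png',im[:,:,::-1])
E
python3 - <<'E'
from h import *
np.set_printoptions(precision=1,suppress=True)
for c in('scene','top'):
    im=eyes.grab_frame(c); save(c+'0',im); P=eyes.camera_params(c); print({k:v for k,v in P.items() if k!='extrinsics'}); print(np.array(P['extrinsics']))
R={}
for q in('knob_mid','crank_hub','platen_face','lid_top','press','wash_bottle','tip_box','tube_rack'):
    rs=[]
    for c in('scene','top'):
        r=eyes.tip_of(c,q)
        if r: print(q,c,np.array(r[0]['position']),round(r[0]['p'],2)); rs.append(ray(c,r[0]['position']))
    if len(rs)==2: print('   ',*tri(rs))
print(read_state(), ctrl.grip_point_offset)
E
```

```text
pics
{'fovy': 42.682665331775794, 'cx': 274.1297607503028, 'cy': 205.97958523758516}
[[  -0.9   -0.3    0.4 1141.8]
 [   0.5   -0.5    0.7 1176.1]
 [  -0.     0.8    0.6 1036.6]
 [   0.     0.     0.     1. ]]
{'fovy': 46.77462450950464, 'cx': 270.76784247804375, 'cy': 204.91194693457808}
[[  -0.     1.    -0.1  436. ]
 [  -1.    -0.    -0.   -18.3]
 [  -0.     0.1    1.  1385. ]
 [   0.     0.     0.     1. ]]
knob_mid scene [271.6 157.5] 0.61
knob_mid top [302.1 219.5] 0.43
    [481.2 -79.5 273.3] [np.float64(4.888470227342807), np.float64(4.888470227342802)]
crank_hub scene [274.  175.5] 0.6
crank_hub top [274.6 209.3] 0.7
    [506.8 -16.8 250.4] [np.float64(5.00241747379405), np.float64(5.0024174737940195)]
platen_face scene [276.3 212.6] 0.72
platen_face top [272.9 212.4] 0.6
    [504.9 -11.1 123.1] [np.float64(3.553486161622665), np.float64(3.553486161622638)]
lid_top scene [275.1 215. ] 0.9
press scene [278.5 243.3] 0.82
press top [275.5 215.1] 0.78
    [500.  -15.7   1.7] [np.float64(0.38246909129458817), np.float64(0.38246909129464546)]
wash_bottle scene [274.2 156.8] 0.68
wash_bottle top [129.1 199.6] 0.59
    [570.9 236.  453. ] [np.float64(65.48069040639358), np.float64(65.48069040639376)]
tip_box scene [372.  324.8] 0.79
tip_box top [129.7 237.3] 0.94
    [443.5 402.6  -9. ] [np.float64(2.314395892117379), np.float64(2.3143958921173344)]
tube_rack scene [209.  184.2] 0.85
tube_rack top [418.7 197.6] 0.7
    [ 554.5 -425.1   17.8] [np.float64(11.177581580968202), np.float64(11.177581580968534)]
{'time': 0.9, 'qpos': array([-1.3,  0.1,  1.2, -0. ,  1.8, -0.1]), 'qvel': array([ 0.,  0.,  0., -0.,  0., -0.]), 'effort': array([  0. , -44.6, -40.7,   0.1,   0. ,  -0. ]), 'position': array([ 204.5, -564.1,  193.8]), 'orientation': array([ 3.1,  0.5, -0. ]), 'wrist_force': array([ 0.2, -0.2,  1.1]), 'torque': array([-0.1, -0.1, -0. ]), 'gripper_width': 0.9984678766856796} 18.700000000000003
```

View pics/scene0.png

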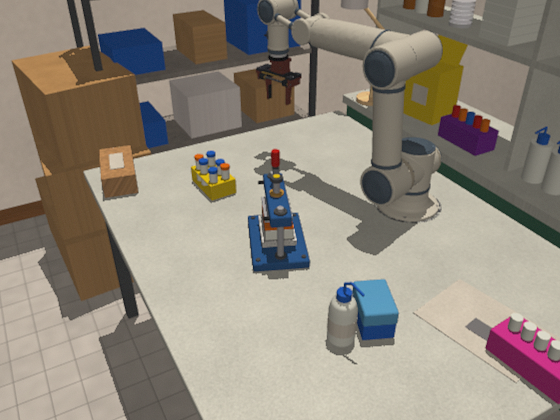

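View pics/top0.png

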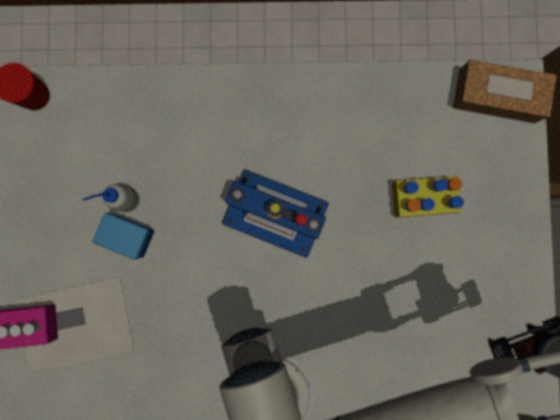

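The scene view shows the red knob at (276,158) and the yellow hub at (277,177), both above the blue press. The top view shows the knob at (302,219) and the hub at (275,209), and the networks agree with both. The wash bottle in the scene view is at (343,320), so its "scene" report was false. Next I'll plan the wrist viewpoint.

Run:
```python
from h import *
from scipy.spatial.transform import Rotation as Ro
np.set_printoptions(precision=3,suppress=True)
s=read_state(); R=Ro.from_rotvec(s['orientation']).as_matrix(); print(R)
P=eyes.camera_params('wrist'); E=np.array(P['extrinsics']); print(P['fovy'],P['cx'],P['cy']); print('cam in tool',R.T@(E[:3,3]-s['position'])); print(R.T@E[:3,:3])
c=np.array([500,-16,180]) 
T=np.array([481,-80,275+40]); print('tool delta to above knob',R.T@(T-s['position']))
```

```text
[[ 0.94   0.341  0.   ]
 [ 0.341 -0.94  -0.   ]
 [-0.     0.    -1.   ]]
69.83390030024137 280.27666420007756 209.66628635376134
cam in tool [  74.485    1.464 -191.531]
[[ 0.     0.962  0.274]
 [ 1.    -0.    -0.   ]
 [ 0.     0.274 -0.962]]
tool delta to above knob [ 424.939 -360.852 -121.166]
```

>>> arm_command(
  dr=[
    [0,0,0],
    [0,0,0],
    [0,0,0],
    [0,0,0],
    [0,0,0],
  ],
  offset=[
    [43,-20,-10],
    [43,-20,-8],
    [43,-20,-8],
    [43,-20,-6],
    [43,-20,-4],
  ],
  hand=[1,1,1,1,1],
)

```text
time: 1.4
position: [373.7, -395.5, 230.7]
orientation: [3.093, 0.543, 0.001]
wrist_force: [0.3, -0.3, 0.2]
gripper_width: 0.996
```

>>> arm_command(
  dr=[
    [0,0,0],
    [0,0,0],
    [0,0,0],
    [0,0,0],
    [0,0,0],
  ],
  offset=[
    [43,-20,0],
    [43,-20,0],
    [43,-20,0],
    [43,-20,0],
    [43,-20,0],
  ],
  hand=[1,1,1,1,1],
)

```text
time: 1.9
position: [541.7, -227.9, 230.0]
orientation: [3.094, 0.544, 0.001]
wrist_force: [0.7, -0.4, 0.5]
gripper_width: 1.001
```

>>> arm_command(
  dr=[
    [8.5,0,0],
    [8.5,0,0],
    [8.5,0,0],
    [8.5,0,0],
    [8.5,0,0],
  ],
  offset=[
    [0,0,0],
    [0,0,0],
    [0,0,0],
    [0,0,0],
    [0,0,0],
  ],
  hand=[1,1,1,1,1],
)

```text
time: 2.4
position: [540.7, -230.2, 230.7]
orientation: [-2.366, -0.417, 0.161]
wrist_force: [0.4, 0.8, -0.6]
gripper_width: 1.001
```

```bash
cat > look.py <<'E'
from h import *
import sys
np.set_printoptions(precision=1,suppress=True)
n=sys.argv[1]
s=read_state(); print(s['time'],s['position'],s['orientation'],s['qpos'])
im=eyes.grab_frame('wrist'); save(n,im); P=eyes.camera_params('wrist')
out={}
for q in sys.argv[2:]:
    r=eyes.tip_of('wrist',q)
    if r: out[q]=ray('wrist',r[0]['position'],P); print(q,np.array(r[0]['position']),round(r[0]['p'],2))
    else: print(q,'none')
import pickle; pickle.dump((P,out),open(n+'.pkl','wb'))
E
python3 look.py w1 knob_mid crank_hub platen_face lid_top
```

```text
2.4 [ 540.7 -230.2  230.7] [-2.4 -0.4  0.2] [-0.7  0.6  0.7  0.6  2.4  0.8]
knob_mid none
crank_hub [121.6 155.7] 0.79
platen_face [211.8 152.9] 0.56
lid_top [225.8 152.3] 0.75
```

View pics/w1.png

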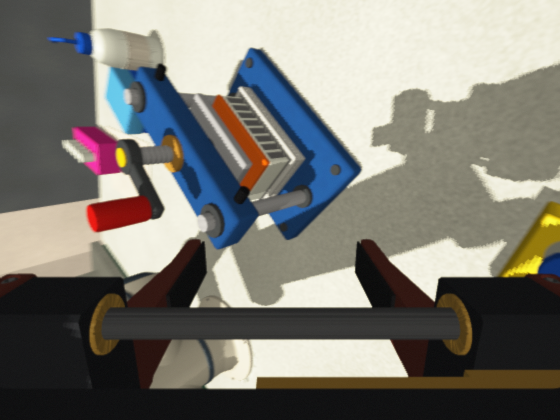

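The wrist view shows the hub dot at (122,156), the knob at (118,213), the platen's grey edge running from about (195,95) to (245,168), and the orange lid from (215,95) to (268,160). There is a gap between the platen and the lid. I'll zoom in on it.

Run:
```python
import cv2
im=cv2.imread('pics/w1.png')[75:215,175:315]
cv2.imwrite('pics/w1c.png',cv2.resize(im,None,fx=4.2,fy=4.2,interpolation=cv2.INTER_CUBIC))
```

```text
(no output)
```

View pics/w1c.png

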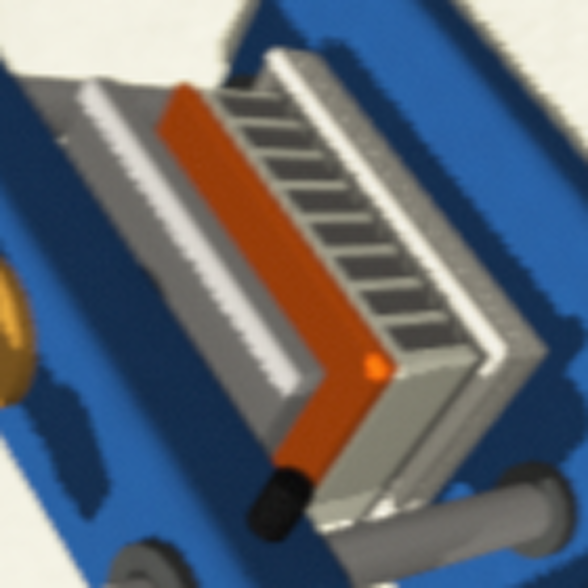

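```bash
cat > est.py <<'E'
from h import *
import sys,pickle
np.set_printoptions(precision=1,suppress=True)
V=[pickle.load(open(n+'.pkl','rb')) for n in sys.argv[1:]]
for q in('knob_mid','crank_hub','platen_face','lid_top'):
    rs=[o[q] for P,o in V if q in o]
    if len(rs)>1: print(q,*tri(rs))
    ax=np.array([502,-15.5])  # height where each ray passes nearest the axis
    for o,d in rs:
        t=-((o[:2]-ax)@d[:2])/(d[:2]@d[:2]); X=o+t*d; print('  ',q,X)
E
python3 est.py w1
python3 - <<'E'
from h import *
import pickle
P,o=pickle.load(open('w1.pkl','rb'))
import h; h.eyes.camera_params=lambda c:P
for z in(90,100,110,120,130,250): print(z,proj('wrist',(502,-15.5,z)))
print(tri([o['crank_hub'],ray('wrist',(0,0),P)])[0], np.array(P['extrinsics'])[:3,3])
# platen lower corner
for z in(95,105,115,120,125,130):
    O,d=ray('wrist',(251.7,164.3),P); t=(z-O[2])/d[2]; X=O+t*d; print('corner',z,X,'r',np.hypot(*(X[:2]-[502,-15.5])),'want',np.hypot(42,63))
E
```

```text
crank_hub [506.1 -13.5 241.1]
   platen_face [501.2 -15.9 127.6]
   lid_top [500.4 -16.3 104.7]
90 [234.09187249 150.29144727]
100 [228.40266771 150.78509936]
110 [222.52480827 151.295121  ]
120 [216.44875228 151.82234015]
130 [210.16430327 152.36764156]
250 [113.58267152 160.74802614]
[ 656.37369584 -332.67206473  358.25176789] [ 656.37369584 -332.67206473  358.25176789]
corner 95 [501.91237503 -61.56241397  95.        ] r 46.06249731340474 want 75.71657678474378
corner 105 [507.7798122  -71.86090704 105.        ] r 56.65649187362038 want 75.71657678474378
corner 115 [513.64724937 -82.15940011 115.        ] r 67.6692991029184 want 75.71657678474378
corner 120 [516.58096796 -87.30864665 120.        ] r 73.27404970229026 want 75.71657678474378
corner 125 [519.51468654 -92.45789318 125.        ] r 78.92579785919985 want 75.71657678474378
corner 130 [522.44840513 -97.60713972 130.        ] r 84.61512669075763 want 75.71657678474378
```

>>> arm_command(
  dr=[
    [0,0,0],
    [0,0,0],
    [0,0,0],
    [0,0,0],
  ],
  offset=[
    [0,40,0],
    [0,40,0],
    [0,40,0],
    [0,0,0],
  ],
  hand=[1,1,1,1],
)

```text
time: 3.05
position: [570.8, -313.6, 144.1]
orientation: [-2.369, -0.412, 0.166]
wrist_force: [-0.4, 0.5, -1.0]
gripper_width: 0.998
```

```bash
python3 look.py w2 knob_mid crank_hub platen_face lid_top press; python3 est.py w1 w2
```

```text
3.05 [ 570.8 -313.6  144.1] [-2.4 -0.4  0.2] [-0.7  0.9  0.4  0.5  2.4  0.8]
knob_mid [104.  101.5] 0.36
crank_hub [  3.9 154.7] 0.72
platen_face [  2.1 155.4] 0.28
lid_top [136.1 150.1] 0.73
press [205.5 145.6] 0.78
   knob_mid [564.5   2.9 144.8]
crank_hub [521.4 -43.8 252.3] [np.float64(0.8893245841877037), np.float64(0.8893245841876604)]
   crank_hub [506.1 -13.5 241.1]
   crank_hub [508.4 -12.6 249.1]
platen_face [ 596.9 -211.5  270. ] [np.float64(0.08421912891193105), np.float64(0.0842191289118854)]
   platen_face [501.2 -15.9 127.6]
   platen_face [507.9 -12.9 250.6]
lid_top [513.2 -37.2 122. ] [np.float64(2.2216224413791714), np.float64(2.221622441379083)]
   lid_top [500.4 -16.3 104.7]
   lid_top [505.1 -14.1 111.8]
```

>>> arm_command(
  dr=[
    [0,0,0],
    [0,0,0],
    [0,0,0],
    [-8.5,0,0],
    [-8.5,0,0],
  ],
  offset=[
    [0,-40,0],
    [0,-40,0],
    [0,-40,0],
    [0,0,0],
    [0,0,0],
  ],
  hand=[1,1,1,1,1],
)

```text
time: 3.85
position: [540.3, -229.4, 233.3]
orientation: [-2.67, -0.472, 0.099]
wrist_force: [1.3, 0.5, 0.7]
gripper_width: 1.0
```

>>> arm_command(
  dr=[
    [-8.5,0,0],
    [-8.5,0,0],
    [-8.5,0,0],
  ],
  offset=[
    [0,0,-20],
    [0,0,-20],
    [0,0,-20],
  ],
  hand=[1,1,1],
)

```text
time: 4.15
position: [546.0, -245.6, 292.1]
orientation: [3.084, 0.543, 0.011]
wrist_force: [-0.0, -0.2, -0.2]
gripper_width: 1.002
```

>>> arm_command(
  dr=[
    [0,0,0],
    [0,0,0],
    [0,0,0],
    [0,0,0],
    [0,0,0],
  ],
  offset=[
    [-2,-40,-20],
    [-2,-40,-20],
    [-1,-40,-20],
    [0,-38,0],
    [0,0,0],
  ],
  hand=[1,1,1,1,1],
)

```text
time: 4.65
position: [485.9, -95.0, 352.3]
orientation: [3.089, 0.551, 0.015]
wrist_force: [-0.1, -0.1, 0.1]
gripper_width: 0.998
```

```bash
python3 look.py w3 knob_mid crank_hub
```

```text
4.65 [485.9 -95.  352.3] [3.1 0.6 0. ] [-0.3 -0.1  1.1  0.   2.1  1. ]
knob_mid [261.4 209. ] 0.75
crank_hub [211.6 152. ] 0.71
```

View pics/w3.png

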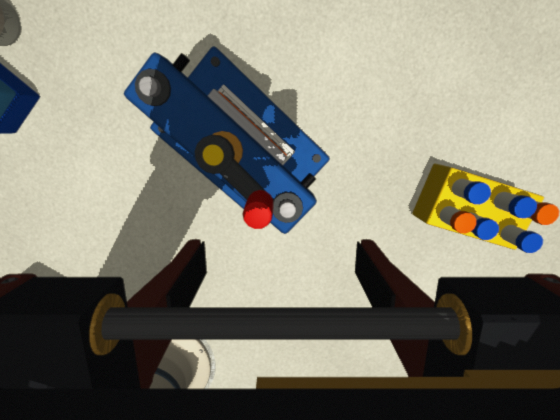

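The knob shows at (258,210) and the hub at (213,155), matching the networks. I'll triangulate across all views.

Run:
```python
from h import *
import pickle
np.set_printoptions(precision=1,suppress=True)
a=pickle.load(open('w1.pkl','rb'))[1];P,b=pickle.load(open('w3.pkl','rb'))
k=[ray('scene',(271.6,157.5)),ray('top',(302.1,219.5)),b['knob_mid']]
h_=[ray('scene',(274,175.5)),ray('top',(274.6,209.3)),a['crank_hub'],b['crank_hub']]
print('knob',*tri(k));print('knob noscene',*tri(k[1:]));print('hub',*tri(h_));print('hub wrist',*tri(h_[2:]))
for z in(260,270,280):
    O,d=b['knob_mid'];print(z,O+d*(z-O[2])/d[2], 'hub',h_[3][0]+h_[3][1]*(z-25-O[2])/h_[3][1][2], h_[2][0]+h_[2][1]*(z-25-h_[2][0][2])/h_[2][1][2])
```

```text
knob [480.7 -80.9 272.7] [np.float64(4.7134415049227085), np.float64(5.265258184865836), np.float64(1.5485857315319194)]
knob noscene [477.3 -80.2 261.6] [np.float64(2.532208503610891), np.float64(2.5322085036108644)]
hub [507.9 -18.5 245.7] [np.float64(4.991237938204053), np.float64(6.668900937619517), np.float64(2.759887164260483), np.float64(2.480253999370979)]
hub wrist [509.3 -18.8 243.1] [np.float64(0.6620761972055706), np.float64(0.6620761972055363)]
260 [476.7 -82.8 260. ] hub [508.7 -17.1 235. ] [498.3   3.2 235. ]
270 [479.5 -82.5 270. ] hub [510.2 -18.9 245. ] [511.1 -24.1 245. ]
280 [482.3 -82.1 280. ] hub [511.8 -20.7 255. ] [523.9 -51.3 255. ]
```

>>> arm_command(
  dr=[
    [0,0,0],
    [0,0,0],
  ],
  offset=[
    [-40,-20,0],
    [-40,-20,0],
  ],
  hand=[1,1],
)

```text
time: 5.0
position: [398.6, -89.5, 344.6]
orientation: [-3.093, -0.542, 0.007]
wrist_force: [-0.6, 0.2, 0.6]
gripper_width: 1.003
```

```bash
python3 look.py w4 knob_mid crank_hub; python3 est.py w3 w4;python3 est.py w1 w3 w4
```

```text
5.0 [398.6 -89.5 344.6] [-3.1 -0.5  0. ] [-0.3 -0.3  1.3 -0.   2.1  0.9]
knob_mid [300.6 117.4] 0.8
crank_hub [244.   61.3] 0.77
knob_mid [475.2 -81.5 254.2] [np.float64(1.5697575359707547), np.float64(1.5697575359707583)]
   knob_mid [510.5 -78.2 381.4]
   knob_mid [453.9 -51.1 785.8]
crank_hub [506.4 -13.  219.8] [np.float64(1.334955177436281), np.float64(1.3349551774362622)]
   crank_hub [505.1 -12.9 211.2]
   crank_hub [502.9 -16.2 247.2]
knob_mid [475.2 -81.5 254.2] [np.float64(1.5697575359707547), np.float64(1.5697575359707583)]
   knob_mid [510.5 -78.2 381.4]
   knob_mid [453.9 -51.1 785.8]
crank_hub [506.8 -16.3 241. ] [np.float64(1.1437113989218828), np.float64(3.2903095695981284), np.float64(3.3292746847884116)]
   crank_hub [506.1 -13.5 241.1]
   crank_hub [505.1 -12.9 211.2]
   crank_hub [502.9 -16.2 247.2]
   platen_face [501.2 -15.9 127.6]
   lid_top [500.4 -16.3 104.7]
```

>>> arm_command(
  dr=[
    [0,0,0],
    [0,0,0],
    [0,0,0],
    [0,0,0],
  ],
  offset=[
    [38,10,8],
    [38,10,10],
    [0,0,0],
    [0,0,0],
  ],
  hand=[1,1,1,1],
)

```text
time: 5.55
position: [478.2, -82.2, 326.7]
orientation: [-3.093, -0.543, 0.006]
wrist_force: [-0.9, -0.9, -0.2]
gripper_width: 0.999
```

```bash
python3 look.py w5 knob_mid crank_hub; python3 est.py w3 w5;python3 est.py w1 w3 w5
```

```text
5.55 [478.2 -82.2 326.7] [-3.1 -0.5  0. ] [-0.2 -0.1  1.2 -0.   2.1  1. ]
knob_mid [271.1 216.6] 0.8
crank_hub [222.4 152.1] 0.87
knob_mid [468.6 -81.2 244.1] [np.float64(4.221037039857123), np.float64(4.22103703985712)]
   knob_mid [510.5 -78.2 381.4]
   knob_mid [514.6 -66.6 407.9]
crank_hub [500.7  -9.3 190.9] [np.float64(1.2643509897651009), np.float64(1.264350989764946)]
   crank_hub [505.1 -12.9 211.2]
   crank_hub [503.8 -13.7 219.9]
knob_mid [468.6 -81.2 244.1] [np.float64(4.221037039857123), np.float64(4.22103703985712)]
   knob_mid [510.5 -78.2 381.4]
   knob_mid [514.6 -66.6 407.9]
crank_hub [508.4 -17.8 242.7] [np.float64(0.25553876120181757), np.float64(1.5687449891216978), np.float64(1.3965192667036914)]
   crank_hub [506.1 -13.5 241.1]
   crank_hub [505.1 -12.9 211.2]
   crank_hub [503.8 -13.7 219.9]
   platen_face [501.2 -15.9 127.6]
   lid_top [500.4 -16.3 104.7]
```

>>> arm_command(
  dr=[
    [0,0,0],
    [0,0,0],
    [0,0,0],
    [0,0,0],
  ],
  offset=[
    [0,-3,25],
    [0,0,25],
    [0,0,25],
    [0,0,0],
  ],
  hand=[1,1,1,1],
)

```text
time: 6.1
position: [474.8, -78.8, 251.3]
orientation: [-3.093, -0.542, 0.006]
wrist_force: [1.0, -0.9, 0.5]
gripper_width: 0.998
```

```bash
python3 look.py w6 knob_mid
```

```text
6.1 [474.8 -78.8 251.3] [-3.1 -0.5  0. ] [-0.2 -0.2  1.4 -0.   1.9  1. ]
knob_mid [279.8 244.4] 0.68
```

View pics/w6.png

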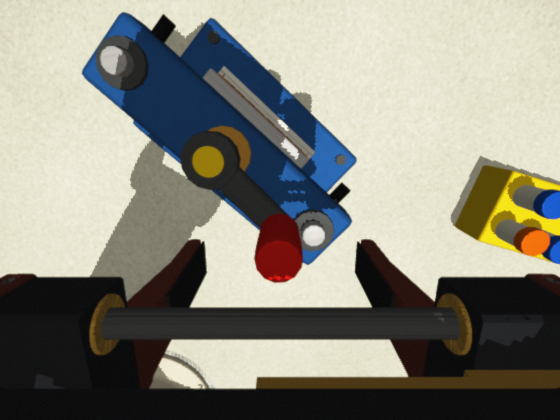

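The knob stands upright between the open fingers at (279,247), centred, with the fingertips clear of the crank arm. I'll nudge and grip.

>>> arm_command(
  dr=[
    [0,0,0],
    [0,0,0],
    [0,0,0],
    [0,0,0],
    [0,0,0],
  ],
  offset=[
    [2,0,3],
    [0,0,0],
    [0,0,0],
    [0,0,0],
    [0,0,0],
  ],
  hand=[0.5,0,0,0,0],
  newtons=25,
)

```text
time: 6.7
position: [478.4, -78.1, 251.1]
orientation: [3.094, 0.544, 0.0]
wrist_force: [0.5, -0.7, -0.3]
gripper_width: 0.588
```

```bash
cat > plan.py <<'E'
from h import *
import sys
from scipy.spatial.transform import Rotation as Ro
np.set_printoptions(precision=1,suppress=True)
# usage: plan.py hubx huby step_deg nrows : clockwise rows from the present knob position
hub=np.array(list(map(float,sys.argv[1:3]))); st=float(sys.argv[3]); n=int(sys.argv[4])
s=read_state(); R=Ro.from_rotvec(s['orientation']).as_matrix(); p=s['position']
print(s['time'],p,s['wrist_force'],s['torque'],s['gripper_width'],s['qpos'])
v=p[:2]-hub; a=np.arctan2(v[1],v[0]); print('radius',np.hypot(*v),'angle deg',np.degrees(a))
r=65; cur=hub+r*np.array([np.cos(a),np.sin(a)])
for i in range(1,n+1):
    b=a-np.radians(st)*i; nx=hub+r*np.array([np.cos(b),np.sin(b)])
    d=np.array([*(nx-cur),-12*st/360]); print(i,np.degrees(b).round(1),(R.T@d)); cur=nx
E
python3 plan.py 508 -18 24 15
```

```text
6.7 [478.4 -78.1 251.1] [ 0.5 -0.7 -0.3] [-0. -0.  0.] 0.5878173889740264 [-0.2 -0.2  1.4 -0.   1.9  1. ]
radius 67.03764638433502 angle deg -116.23921035194158
1 -140.2 [-14.3 -23.    0.8]
2 -164.2 [ -3.7 -26.8   0.8]
3 -188.2 [  7.5 -26.    0.8]
4 -212.2 [ 17.4 -20.7   0.8]
5 -236.2 [ 24.3 -11.8   0.8]
6 -260.2 [27.  -0.9  0.8]
7 -284.2 [25.  10.2  0.8]
8 -308.2 [18.7 19.5  0.8]
9 -332.2 [ 9.2 25.4  0.8]
10 -356.2 [-2.  27.   0.8]
11 -380.2 [-12.8  23.8   0.8]
12 -404.2 [-21.3  16.6   0.8]
13 -428.2 [-26.2   6.5   0.8]
14 -452.2 [-26.6  -4.8   0.8]
15 -476.2 [-22.4 -15.2   0.8]
```

>>> arm_command(
  dr=[
    [0,0,0],
    [0,0,0],
    [0,0,0],
    [0,0,0],
    [0,0,0],
  ],
  offset=[
    [0,0,0],
    [0,0,0],
    [0,0,0],
    [0,0,0],
    [0,0,0],
  ],
  hand=[0,0,0,0,0],
  newtons=25,
)

```text
time: 7.2
position: [478.2, -77.7, 250.8]
orientation: [-3.093, -0.544, 0.0]
wrist_force: [-0.8, 1.8, -0.2]
gripper_width: 0.295
```

>>> arm_command(
  dr=[
    [0,0,0],
    [0,0,0],
    [0,0,0],
  ],
  offset=[
    [0,0,0],
    [0,0,0],
    [0,0,0],
  ],
  hand=[0,0,0],
  newtons=25,
)

```text
time: 7.5
position: [478.2, -77.8, 250.8]
orientation: [-3.094, -0.544, 0.0]
wrist_force: [-0.9, 3.0, -0.4]
gripper_width: 0.292
```

>>> arm_command(
  dr=[
    [0,0,0],
    [0,0,0],
    [0,0,0],
  ],
  offset=[
    [-14.3,-23,0.8],
    [-3.7,-26.8,0.8],
    [0,0,0],
  ],
  hand=[0,0,0],
)

```text
time: 7.8
position: [443.0, -36.5, 249.2]
orientation: [3.094, 0.545, -0.002]
wrist_force: [-5.3, 0.5, 1.2]
gripper_width: 0.293
```

```bash
python3 plan.py 508 -18 24 5
```

```text
7.8 [443.  -36.5 249.2] [-5.3  0.5  1.2] [0.1 0.9 0. ] 0.29282431951850874 [-0.2 -0.3  1.5 -0.   1.9  1.1]
radius 67.57435871342604 angle deg -164.11328498576833
1 -188.1 [  7.5 -26.    0.8]
2 -212.1 [ 17.4 -20.7   0.8]
3 -236.1 [ 24.3 -11.8   0.8]
4 -260.1 [27.  -0.9  0.8]
5 -284.1 [25.  10.2  0.8]
```

>>> arm_command(
  dr=[
    [0,0,0],
    [0,0,0],
    [0,0,0],
    [0,0,0],
    [0,0,0],
  ],
  offset=[
    [7.5,-26,0.8],
    [17.4,-20.7,0.8],
    [24.3,-11.8,0.8],
    [27,-0.9,0.8],
    [25,10.2,0.8],
  ],
  hand=[0,0,0,0,0],
)

```text
time: 8.3
position: [523.4, 44.4, 245.0]
orientation: [-3.093, -0.547, 0.002]
wrist_force: [-4.2, -7.6, 2.1]
gripper_width: 0.295
```

>>> arm_command(
  dr=[
    [0,0,0],
  ],
  offset=[
    [0,0,0],
  ],
  hand=[0],
)

```text
time: 8.4
position: [525.8, 42.9, 244.6]
orientation: [3.093, 0.544, 0.002]
wrist_force: [2.5, 2.8, -2.3]
gripper_width: 0.296
```

```bash
python3 plan.py 508 -18 24 8
```

```text
8.4 [525.8  42.9 244.6] [ 2.5  2.8 -2.3] [ 0.7 -0.5 -0. ] 0.29644755992424615 [ 0.  -0.1  1.3 -0.   1.9  1.2]
radius 63.44342673541333 angle deg 73.66268762842334
1 49.7 [18.  20.2  0.8]
2 25.7 [ 8.2 25.7  0.8]
3 1.7 [-3.  26.9  0.8]
4 -22.3 [-13.6  23.3   0.8]
5 -46.3 [-21.9  15.8   0.8]
6 -70.3 [-26.5   5.5   0.8]
7 -94.3 [-26.4  -5.8   0.8]
8 -118.3 [-21.8 -16.    0.8]
```

>>> arm_command(
  dr=[
    [0,0,0],
    [0,0,0],
    [0,0,0],
    [0,0,0],
    [0,0,0],
  ],
  offset=[
    [18,20.2,0.8],
    [8.2,25.7,0.8],
    [-3,26.9,0.8],
    [-13.6,23.3,0.8],
    [-21.9,15.8,0.8],
  ],
  hand=[0,0,0,0,0],
)

```text
time: 8.9
position: [549.4, -66.9, 240.5]
orientation: [-3.092, -0.545, 0.002]
wrist_force: [-6.8, 10.3, 1.0]
gripper_width: 0.295
```

>>> arm_command(
  dr=[
    [0,0,0],
    [0,0,0],
    [0,0,0],
  ],
  offset=[
    [-26.5,5.5,0.8],
    [-26.4,-5.8,0.8],
    [0,0,0],
  ],
  hand=[0,0,0],
)

```text
time: 9.2
position: [497.6, -83.4, 239.0]
orientation: [-3.091, -0.544, 0.001]
wrist_force: [-0.6, 5.8, -0.9]
gripper_width: 0.294
```

```bash
python3 plan.py 507 -18.5 24 2; python3 -c "
import numpy as np
from scipy.optimize import least_squares as L
p=np.array([[478.2,-77.8],[443,-36.5],[525.8,42.9],list(__import__('bench').read_state()['position'][:2])])
print(L(lambda c:np.hypot(*(p-c[:2]).T)-c[2],[507,-18,65]).x)"
```

```text
9.2 [497.6 -83.4 239. ] [-0.6  5.8 -0.9] [ 1.1  0.2 -0.1] 0.29385326068399337 [-0.2 -0.1  1.4  0.   1.9  1. ]
radius 65.55096752360416 angle deg -98.28235184198465
1 -122.3 [-20.6 -17.5   0.9]
2 -146.3 [-11.7 -24.3   0.9]
[505.55708465 -18.8590478   64.99288922]
```

>>> arm_command(
  dr=[
    [0,0,0],
    [0,0,0],
    [0,0,0],
    [0,0,0],
    [0,0,0],
  ],
  offset=[
    [0,0,0],
    [0,0,0],
    [0,0,0],
    [0,0,0],
    [0,0,-35],
  ],
  hand=[1,1,1,1,1],
)

```text
time: 9.7
position: [498.0, -83.7, 269.1]
orientation: [-3.09, -0.543, 0.015]
wrist_force: [1.1, -0.3, 0.2]
gripper_width: 0.71
```

>>> arm_command(
  dr=[
    [0,0,0],
    [0,0,0],
    [0,0,0],
    [0,0,0],
    [0,0,0],
  ],
  offset=[
    [0,0,-40],
    [-1,40,0],
    [-2,40,0],
    [-2,40,20],
    [-2,37,25],
  ],
  hand=[1,1,1,1,1],
)

```text
time: 10.2
position: [547.5, -235.9, 270.5]
orientation: [3.092, 0.543, 0.004]
wrist_force: [1.3, 0.4, -1.0]
gripper_width: 1.0
```

>>> arm_command(
  dr=[
    [8.5,0,0],
    [8.5,0,0],
    [8.5,0,0],
    [8.5,0,0],
    [8.5,0,0],
  ],
  offset=[
    [0,0,20],
    [0,0,15],
    [0,0,0],
    [0,0,0],
    [0,0,0],
  ],
  hand=[1,1,1,1,1],
)

```text
time: 10.7
position: [545.7, -232.8, 235.2]
orientation: [-2.366, -0.416, 0.161]
wrist_force: [0.9, 0.6, -0.6]
gripper_width: 0.998
```

>>> arm_command(
  dr=[
    [8.5,0,0],
    [0,0,0],
    [0,0,0],
  ],
  offset=[
    [0,20,0],
    [0,20,0],
    [0,0,0],
  ],
  hand=[1,1,1],
)

```text
time: 11.0
position: [554.8, -259.1, 197.6]
orientation: [-2.215, -0.382, 0.194]
wrist_force: [0.3, 0.3, -0.4]
gripper_width: 0.993
```

```bash
python3 look.py w7 crank_hub platen_face lid_top;python3 - <<'E'
import cv2
im=cv2.imread('pics/w7.png')
cv2.imwrite('pics/w7b.png',cv2.resize(im[50:250,60:330],None,fx=2.9,fy=2.9,interpolation=cv2.INTER_CUBIC))
E
```

```text
11.0 [ 554.8 -259.1  197.6] [-2.2 -0.4  0.2] [-0.7  0.9  0.5  0.7  2.5  0.9]
crank_hub [124.6 157.4] 0.74
platen_face [218.4 149.3] 0.64
lid_top [223.5 150.9] 0.57
```

View pics/w7b.png

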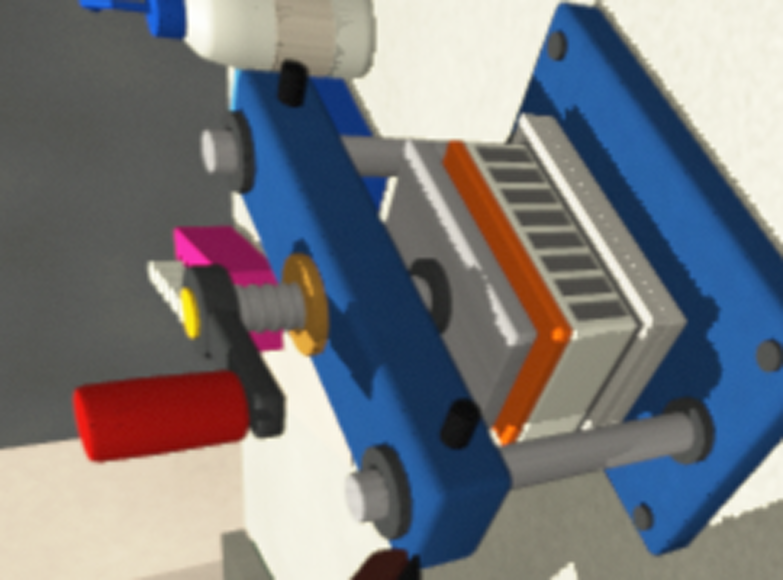

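Here the platen is visibly closer to the lid: its near corner is about (244,169) in full-frame pixels and the thin orange lid corner is about (256,165). The clamp is not touching yet. I'll zoom in on that corner to measure the gap.

Run:
```python
import cv2,numpy as np
im=cv2.imread('pics/w7.png')
c=cv2.resize(im[140:190,220:286],None,fx=12,fy=12,interpolation=cv2.INTER_CUBIC)
c=(255*(c/255.)**.6).astype('uint8')
for i in range(0,66,10): cv2.line(c,(i*12+6,0),(i*12+6,8),(0,255,0),1); cv2.putText(c,str(220+i),(i*12,22),0,.4,(0,255,0))
for i in range(0,50,10): cv2.line(c,(0,i*12+6),(8,i*12+6),(0,255,0),1); cv2.putText(c,str(140+i),(10,i*12+10),0,.4,(0,255,0))
cv2.imwrite('pics/w7c.png',c)
for r in (150,155,160): print(r,[tuple(int(v) for v in im[r,x,::-1]) for x in range(218,252)])
```

```text
150 [(104, 101, 97), (105, 101, 97), (106, 103, 99), (107, 104, 100), (107, 105, 101), (109, 106, 103), (109, 106, 101), (109, 107, 102), (109, 107, 102), (130, 127, 122), (176, 173, 167), (188, 185, 178), (151, 148, 142), (120, 118, 113), (115, 112, 108), (115, 113, 109), (113, 111, 106), (112, 109, 103), (114, 100, 92), (127, 76, 54), (147, 63, 19), (150, 61, 13), (148, 58, 7), (149, 60, 9), (150, 59, 10), (151, 60, 9), (161, 65, 12), (167, 67, 9), (164, 66, 10), (160, 65, 14), (156, 71, 27), (157, 103, 72), (166, 153, 131), (169, 166, 147)]
155 [(106, 104, 99), (105, 103, 98), (104, 102, 98), (104, 101, 97), (104, 102, 98), (105, 103, 98), (107, 104, 100), (108, 106, 101), (109, 107, 103), (109, 108, 103), (115, 112, 108), (156, 153, 148), (212, 209, 202), (210, 206, 199), (183, 180, 173), (139, 136, 130), (118, 115, 110), (116, 113, 109), (115, 113, 109), (113, 111, 106), (113, 108, 103), (117, 98, 87), (128, 69, 42), (146, 60, 12), (148, 58, 9), (149, 59, 9), (150, 60, 12), (150, 60, 12), (152, 61, 8), (161, 65, 9), (168, 68, 11), (164, 67, 12), (158, 64, 9), (155, 72, 28)]
160 [(106, 103, 98), (107, 105, 100), (108, 105, 101), (106, 104, 100), (105, 103, 98), (104, 102, 98), (105, 102, 98), (105, 104, 99), (105, 103, 100), (107, 106, 101), (110, 108, 103), (112, 110, 105), (136, 133, 127), (189, 186, 179), (216, 213, 206), (217, 213, 206), (204, 200, 192), (172, 169, 162), (129, 128, 122), (116, 115, 110), (116, 112, 108), (116, 114, 110), (114, 111, 106), (112, 107, 102), (118, 95, 84), (133, 68, 37), (147, 59, 11), (151, 60, 11), (149, 60, 10), (149, 59, 7), (149, 60, 9), (154, 61, 10), (163, 66, 11), (168, 69, 13)]
```

View pics/w7c.png

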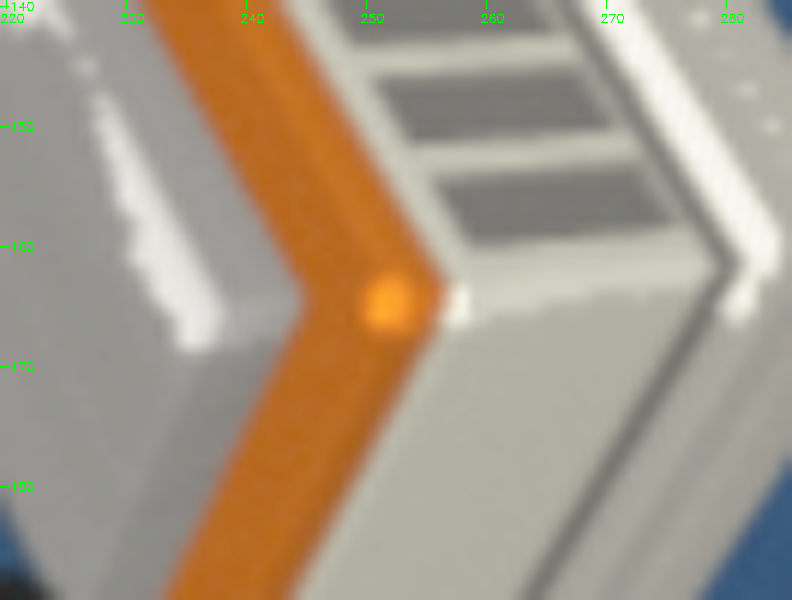

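```bash
cat > gap.py <<'E'
from h import *
import pickle,sys,h
np.set_printoptions(precision=2,suppress=True)
n=sys.argv[1]; pts=[tuple(map(float,a.split(','))) for a in sys.argv[2:]]  # platen top, platen bottom, lid top (near corner)
P,_=pickle.load(open(n+'.pkl','rb')); ax=np.array([505.6,-18.9])
E=[]
for yaw in (18,21,24):
    c,s=np.cos(np.radians(yaw)),np.sin(np.radians(yaw)); nn=np.array([c,-s]); e=np.array([-s,-c]); out=[]
    for px,(a,b) in zip(pts,((42,63),(42,63),(43,64))):
        q=ax+a*nn+b*e; O,d=ray('wrist',px,P)
        # closest approach of ray and vertical line through q
        X=None; A=np.array([[d[0],0],[d[1],0],[d[2],-1]]); t=np.linalg.lstsq(A,np.array([q[0]-O[0],q[1]-O[1],-O[2]]),rcond=None)[0]
        out.append((t[1],np.linalg.norm((O+t[0]*d)[:2]-q)))
    z=[o[0] for o in out]; print(yaw,np.array(out).ravel(),'thick',round(z[0]-z[1],1),'gap',round(z[1]-z[2],1))
E
python3 gap.py w7 237.5,166 244.5,164.5 251.7,164.7; python3 est.py w7; python3 gap.py w1 243.5,167 251.7,164.3 264.5,162
```

```text
18 [135.17   3.75 125.11   2.79 115.64   3.86] thick 10.1 gap 9.5
21 [134.59   0.09 124.51   1.05 114.99   0.05] thick 10.1 gap 9.5
24 [133.89   3.87 123.78   4.83 114.21   3.9 ] thick 10.1 gap 9.6
   crank_hub [505.6 -13.8 241. ]
   platen_face [508.3 -12.6 117.4]
   lid_top [505.8 -13.7 109.6]
18 [139.99   7.82 127.25   6.03 107.86   5.26] thick 12.7 gap 19.4
21 [139.13   4.01 126.36   2.21 106.89   1.37] thick 12.8 gap 19.5
24 [138.11   0.26 125.3    1.55 105.74   2.47] thick 12.8 gap 19.6
```

>>> arm_command(
  dr=[
    [0,0,0],
    [-8.5,0,0],
    [-8.5,0,0],
    [-8.5,0,0],
    [-8.5,0,0],
  ],
  offset=[
    [0,-20,0],
    [0,-20,0],
    [0,0,0],
    [0,0,-15],
    [0,0,-20],
  ],
  hand=[1,1,1,1,1],
)

```text
time: 11.7
position: [551.7, -248.9, 272.8]
orientation: [-2.816, -0.498, 0.065]
wrist_force: [0.3, 0.1, 0.8]
gripper_width: 0.998
```

>>> arm_command(
  dr=[
    [-8.5,0,0],
    [-8.5,0,0],
    [0,0,0],
    [0,0,0],
  ],
  offset=[
    [0,0,-25],
    [0,0,-20],
    [2,-37,-20],
    [2,-40,0],
  ],
  hand=[1,1,1,1],
)

```text
time: 12.1
position: [531.8, -183.0, 339.9]
orientation: [3.086, 0.544, 0.02]
wrist_force: [1.0, 0.5, 0.9]
gripper_width: 0.998
```

>>> arm_command(
  dr=[
    [0,0,0],
    [0,0,0],
    [0,0,0],
    [0,0,0],
  ],
  offset=[
    [2,-40,0],
    [1,-40,0],
    [0,0,0],
    [0,0,0],
  ],
  hand=[1,1,1,1],
)

```text
time: 12.5
position: [507.8, -108.0, 335.0]
orientation: [3.09, 0.547, 0.011]
wrist_force: [0.2, 1.1, 0.2]
gripper_width: 0.997
```

Run:
```python
from h import *
from scipy.spatial.transform import Rotation as Ro
s=read_state();R=Ro.from_rotvec(s['orientation']).as_matrix();print(s['position'],R.T@(np.array([497.6,-83.4,238.5])-s['position']),s['orientation'])
```

```text
[ 507.79038443 -107.95113183  335.0414126 ] [ -1.75017948 -27.0244657   96.40260101] [3.08982268 0.54726951 0.01112766]
```

>>> arm_command(
  dr=[
    [0,0,0],
    [0,0,0],
    [0,0,0],
    [0,0,0],
    [0,0,0],
  ],
  offset=[
    [-1.5,-27,0],
    [0,0,35],
    [0,0,35],
    [0,0,26],
    [0,0,0],
  ],
  hand=[1,1,1,0.8,0.6],
)

```text
time: 13.0
position: [496.6, -85.0, 231.5]
orientation: [-3.093, -0.542, 0.008]
wrist_force: [0.3, -0.5, 0.4]
gripper_width: 0.86
```

>>> arm_command(
  dr=[
    [0,0,0],
    [0,0,0],
    [0,0,0],
    [0,0,0],
    [0,0,0],
  ],
  offset=[
    [0,0,0],
    [0,0,0],
    [0,0,0],
    [0,0,0],
    [0,0,0],
  ],
  hand=[0,0,0,0,0],
  newtons=25,
)

```text
time: 13.5
position: [498.4, -84.6, 235.7]
orientation: [3.094, 0.543, 0.002]
wrist_force: [0.4, -0.6, 0.6]
gripper_width: 0.397
```

>>> arm_command(
  dr=[
    [0,0,0],
    [0,0,0],
    [0,0,0],
  ],
  offset=[
    [0,0,0],
    [0,0,0],
    [0,0,0],
  ],
  hand=[0,0,0],
)

```text
time: 13.8
position: [498.2, -84.0, 235.3]
orientation: [-3.093, -0.545, -0.001]
wrist_force: [-1.0, 3.6, 3.0]
gripper_width: 0.299
```

```bash
python3 plan.py 505.6 -18.9 24 15
```

```text
13.8 [498.2 -84.  235.3] [-1.   3.6  3. ] [ 0.7  0.1 -0.1] 0.29878832568717417 [-0.2 -0.2  1.4  0.   1.9  1. ]
radius 65.51542340761218 angle deg -96.52175174994434
1 -120.5 [-21.2 -16.8   0.8]
2 -144.5 [-12.5 -24.    0.8]
3 -168.5 [ -1.7 -27.    0.8]
4 -192.5 [  9.5 -25.3   0.8]
5 -216.5 [ 18.9 -19.3   0.8]
6 -240.5 [25.1 -9.9  0.8]
7 -264.5 [27.   1.2  0.8]
8 -288.5 [24.2 12.1  0.8]
9 -312.5 [17.2 20.9  0.8]
10 -336.5 [ 7.2 26.   0.8]
11 -360.5 [-4.  26.7  0.8]
12 -384.5 [-14.5  22.8   0.8]
13 -408.5 [-22.5  14.9   0.8]
14 -432.5 [-26.7   4.5   0.8]
15 -456.5 [-26.2  -6.8   0.8]
```

>>> arm_command(
  dr=[
    [0,0,0],
    [0,0,0],
    [0,0,0],
    [0,0,0],
    [0,0,0],
  ],
  offset=[
    [-21.2,-16.8,0.2],
    [-12.5,-24,0.6],
    [-1.7,-27,0.8],
    [9.5,-25.3,0.8],
    [18.9,-19.3,0.8],
  ],
  hand=[0,0,0,0,0],
)

```text
time: 14.3
position: [450.8, 19.1, 231.3]
orientation: [3.094, 0.542, -0.007]
wrist_force: [3.3, -4.7, -2.2]
gripper_width: 0.293
```

>>> arm_command(
  dr=[
    [0,0,0],
    [0,0,0],
    [0,0,0],
    [0,0,0],
    [0,0,0],
  ],
  offset=[
    [25.1,-9.9,0.8],
    [27,1.2,0.8],
    [24.2,12.1,0.8],
    [17.2,20.9,0.8],
    [7.2,26,0.8],
  ],
  hand=[0,0,0,0,0],
)

```text
time: 14.8
position: [564.6, 5.5, 227.1]
orientation: [3.093, 0.545, -0.007]
wrist_force: [-14.0, -3.4, 2.8]
gripper_width: 0.295
```

>>> arm_command(
  dr=[
    [0,0,0],
    [0,0,0],
    [0,0,0],
    [0,0,0],
    [0,0,0],
  ],
  offset=[
    [-4,26.7,0.8],
    [-14.5,22.8,0.8],
    [-22.5,14.9,0.8],
    [-26.7,4.5,0.8],
    [-26.2,-6.8,0.8],
  ],
  hand=[0,0,0,0,0],
)

```text
time: 15.3
position: [497.8, -84.3, 223.2]
orientation: [-3.092, -0.544, -0.001]
wrist_force: [3.7, 11.6, 0.9]
gripper_width: 0.297
```

>>> arm_command(
  dr=[
    [0,0,0],
    [0,0,0],
  ],
  offset=[
    [0,0,0],
    [0,0,0],
  ],
  hand=[0,0],
)

```text
time: 15.5
position: [497.1, -83.9, 223.3]
orientation: [-3.092, -0.544, 0.001]
wrist_force: [0.1, 4.8, -1.4]
gripper_width: 0.297
```

```bash
python3 plan.py 505.6 -18.9 24 5
```

```text
15.5 [497.1 -83.9 223.3] [ 0.1  4.8 -1.4] [0.8 0.2 0. ] 0.29736898583290844 [-0.2 -0.2  1.4  0.   1.9  1. ]
radius 65.56788724929181 angle deg -97.4763020739654
1 -121.5 [-20.9 -17.2   0.8]
2 -145.5 [-12.1 -24.2   0.8]
3 -169.5 [ -1.2 -27.    0.8]
4 -193.5 [  9.9 -25.2   0.8]
5 -217.5 [ 19.3 -19.    0.8]
```

>>> arm_command(
  dr=[
    [0,0,0],
    [0,0,0],
    [0,0,0],
    [0,0,0],
    [0,0,0],
  ],
  offset=[
    [0,0,0],
    [0,0,0],
    [0,0,0],
    [0,0,0],
    [0,0,-46],
  ],
  hand=[1,1,1,1,1],
)

```text
time: 16.0
position: [495.1, -84.1, 260.8]
orientation: [-3.088, -0.542, 0.025]
wrist_force: [1.6, -0.7, -0.4]
gripper_width: 0.713
```

>>> arm_command(
  dr=[
    [0,0,0],
    [0,0,0],
    [0,0,0],
    [0,0,0],
    [0,0,0],
  ],
  offset=[
    [0,0,-45],
    [-1,40,0],
    [-2,40,0],
    [-2,40,20],
    [-2,37,25],
  ],
  hand=[1,1,1,1,1],
)

```text
time: 16.5
position: [545.8, -236.7, 270.7]
orientation: [3.092, 0.543, 0.004]
wrist_force: [0.6, -0.3, -0.4]
gripper_width: 0.998
```

>>> arm_command(
  dr=[
    [8.5,0,0],
    [8.5,0,0],
    [8.5,0,0],
    [8.5,0,0],
    [8.5,0,0],
  ],
  offset=[
    [0,0,20],
    [0,0,15],
    [0,0,0],
    [0,0,0],
    [0,0,0],
  ],
  hand=[1,1,1,1,1],
)

```text
time: 17.0
position: [544.1, -233.5, 235.4]
orientation: [-2.366, -0.416, 0.162]
wrist_force: [0.2, 0.3, -0.2]
gripper_width: 0.999
```

>>> arm_command(
  dr=[
    [8.5,0,0],
    [0,0,0],
    [0,0,0],
  ],
  offset=[
    [0,20,0],
    [0,20,0],
    [0,0,0],
  ],
  hand=[1,1,1],
)

```text
time: 17.3
position: [553.2, -259.9, 198.0]
orientation: [-2.215, -0.382, 0.194]
wrist_force: [-1.2, 0.7, -0.5]
gripper_width: 1.004
```

```bash
cat > zoom.py <<'E'
import cv2,numpy as np,sys
n=sys.argv[1]; im=cv2.imread(f'pics/{n}.png')
c=cv2.resize(im[140:190,220:286],None,fx=12,fy=12,interpolation=cv2.INTER_CUBIC)
c=(255*(c/255.)**.6).astype('uint8')
for i in range(0,66,10): cv2.line(c,(i*12+6,0),(i*12+6,8),(0,255,0),1); cv2.putText(c,str(220+i),(i*12,22),0,.4,(0,255,0))
for i in range(0,50,10): cv2.line(c,(0,i*12+6),(8,i*12+6),(0,255,0),1); cv2.putText(c,str(140+i),(10,i*12+10),0,.4,(0,255,0))
cv2.imwrite(f'pics/{n}c.png',c)
for r in (150,155,160): print(r,[(x,int(im[r,x,2]),int(im[r,x,0])) for x in range(222,262)])
E
python3 look.py w8 crank_hub platen_face lid_top; python3 zoom.py w8; python3 est.py w8
```

```text
17.3 [ 553.2 -259.9  198. ] [-2.2 -0.4  0.2] [-0.7  0.9  0.5  0.7  2.5  0.9]
crank_hub [135.8 154.2] 0.93
platen_face [223.9 151.8] 0.8
lid_top none
150 [(222, 47, 45), (223, 69, 65), (224, 100, 93), (225, 105, 99), (226, 105, 98), (227, 103, 96), (228, 103, 98), (229, 104, 98), (230, 105, 99), (231, 106, 99), (232, 110, 102), (233, 109, 103), (234, 109, 102), (235, 108, 101), (236, 115, 107), (237, 152, 143), (238, 197, 187), (239, 172, 163), (240, 129, 121), (241, 116, 109), (242, 114, 107), (243, 115, 108), (244, 114, 108), (245, 116, 97), (246, 133, 66), (247, 163, 24), (248, 164, 11), (249, 160, 14), (250, 156, 21), (251, 156, 64), (252, 163, 121), (253, 169, 147), (254, 154, 135), (255, 119, 106), (256, 110, 97), (257, 113, 101), (258, 114, 101), (259, 115, 102), (260, 125, 110), (261, 129, 113)]
155 [(222, 46, 44), (223, 66, 63), (224, 101, 94), (225, 106, 99), (226, 107, 101), (227, 106, 100), (228, 102, 95), (229, 104, 98), (230, 104, 98), (231, 105, 98), (232, 103, 97), (233, 105, 99), (234, 107, 101), (235, 109, 102), (236, 109, 102), (237, 112, 105), (238, 147, 139), (239
[... 408 characters left out ...]
 (224, 108, 101), (225, 107, 100), (226, 105, 99), (227, 107, 100), (228, 107, 100), (229, 107, 100), (230, 107, 100), (231, 105, 99), (232, 104, 98), (233, 103, 97), (234, 103, 98), (235, 105, 99), (236, 106, 100), (237, 110, 101), (238, 110, 104), (239, 122, 114), (240, 163, 154), (241, 211, 201), (242, 218, 207), (243, 214, 203), (244, 195, 185), (245, 157, 148), (246, 121, 113), (247, 115, 108), (248, 114, 107), (249, 113, 108), (250, 112, 105), (251, 117, 93), (252, 141, 54), (253, 172, 19), (254, 172, 9), (255, 163, 13), (256, 155, 23), (257, 157, 72), (258, 167, 131), (259, 172, 149), (260, 165, 145), (261, 164, 144)]
   crank_hub [506.7 -13.3 228.4]
   platen_face [503.1 -15.  109.3]
```

View pics/w8c.png

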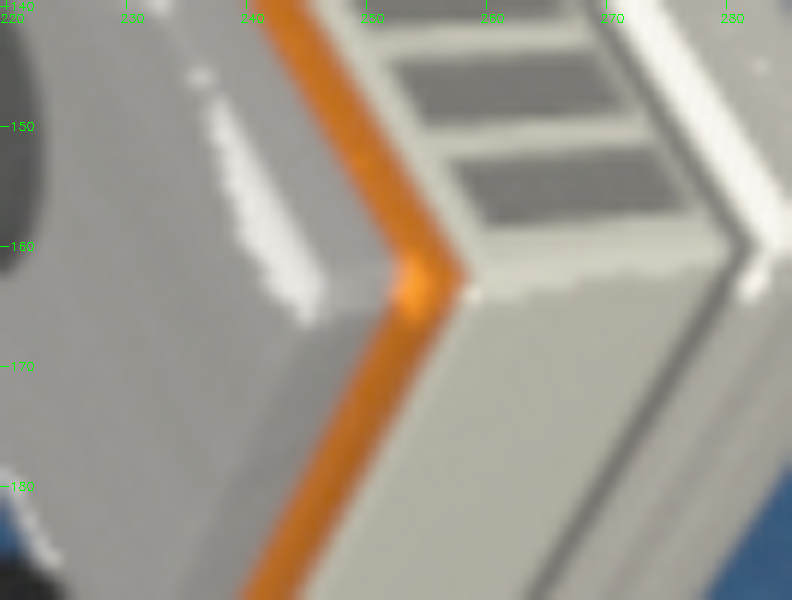

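```bash
cat > drop.py <<'E'
from h import *
import pickle,sys,h
np.set_printoptions(precision=2,suppress=True)
A,B=sys.argv[1:3]; PA=pickle.load(open(A+'.pkl','rb'))[0];PB=pickle.load(open(B+'.pkl','rb'))[0]
g=[cv2.cvtColor(cv2.imread(f'pics/{n}.png'),cv2.COLOR_BGR2GRAY) for n in(A,B)]
def pr(P,X): h.eyes.camera_params=lambda c:P; return proj('wrist',X)
base=[(325.5,172,30),(252,65.5,30),(282,228,30),(298,190,36)]
plate=[(262,150,95),(250,130,95),(266,160,85),(256,164,105),(281,160,62)]
pts=np.float32([p[:2] for p in base+plate]).reshape(-1,1,2)
q,st,er=cv2.calcOpticalFlowPyrLK(g[0],g[1],pts,None,winSize=(13,13),maxLevel=2,criteria=(3,50,.001))
bk,_,_=cv2.calcOpticalFlowPyrLK(g[1],g[0],q,None,winSize=(13,13),maxLevel=2,criteria=(3,50,.001))
res=[]
for i,(u,v,z) in enumerate(base+plate):
    O,d=ray('wrist',(u,v),PA); X=O+d*(z-O[2])/d[2]
    m=q[i,0]-(u,v); pred=pr(PB,X)-pr(PA,X); J=pr(PB,X+[0,0,-1])-pr(PB,X)
    r=m-pred; res.append(r); bias=np.mean(res[:4],0)
    print('base' if i<4 else 'plate',(u,v),'shift',m,'resid',r,'fb',np.linalg.norm(bk[i]-pts[i]).round(2), '' if i<4 else 'drop mm %.2f'%((r-bias)@J/(J@J)))
E
python3 drop.py w7 w8; python3 gap.py w8 246,165.5 252.3,163 252.5,163
```

```text
base (325.5, 172) shift [ 0.09 -1.4 ] resid [ 0.03 -0.04] fb 0.0 
base (252, 65.5) shift [ 0.05 -1.22] resid [ 0.04 -0.07] fb 0.0 
base (282, 228) shift [ 0.05 -1.03] resid [0.01 0.03] fb 0.0 
base (298, 190) shift [ 0.08 -1.22] resid [0.03 0.  ] fb 0.0 
plate (262, 150) shift [ 1.32 -1.42] resid [ 1.29 -0.03] fb 0.02 drop mm 1.99
plate (250, 130) shift [5.92 6.39] resid [5.9  7.74] fb 9.02 drop mm 9.11
plate (266, 160) shift [-0.05 -1.35] resid [-0.09 -0.01] fb 1.35 drop mm -0.19
plate (256, 164) shift [ 1.49 -1.55] resid [ 1.46 -0.16] fb 0.05 drop mm 2.22
plate (281, 160) shift [ 1.2  -1.53] resid [ 1.15 -0.23] fb 0.0 drop mm 2.01
18 [123.43   5.92 113.82   3.63 114.45   3.62] thick 9.6 gap -0.6
21 [122.81   2.08 113.19   0.21 113.81   0.29] thick 9.6 gap -0.6
24 [122.06   1.7  112.42   4.   113.04   4.16] thick 9.6 gap -0.6
```

The tracked lid features sank 2.0 to 2.2 mm against the base (residuals of about 0.05 px on the base points), so contact is past by about 2.1 mm. About 3.9 mm more is needed, roughly 117°. I'll go back and re-grip.

>>> arm_command(
  dr=[
    [0,0,0],
    [-8.5,0,0],
    [-8.5,0,0],
    [-8.5,0,0],
    [-8.5,0,0],
  ],
  offset=[
    [0,-20,0],
    [0,-20,0],
    [0,0,0],
    [0,0,-15],
    [0,0,-20],
  ],
  hand=[1,1,1,1,1],
)

```text
time: 18.0
position: [550.2, -249.6, 272.9]
orientation: [-2.816, -0.498, 0.065]
wrist_force: [1.3, 0.5, -0.4]
gripper_width: 1.0
```

>>> arm_command(
  dr=[
    [-8.5,0,0],
    [-8.5,0,0],
    [0,0,0],
    [0,0,0],
  ],
  offset=[
    [0,0,-25],
    [0,0,-20],
    [2,-37,-20],
    [2,-40,0],
  ],
  hand=[1,1,1,1],
)

```text
time: 18.4
position: [530.3, -183.8, 340.0]
orientation: [3.086, 0.544, 0.02]
wrist_force: [0.4, 0.1, 0.1]
gripper_width: 1.006
```

>>> arm_command(
  dr=[
    [0,0,0],
    [0,0,0],
    [0,0,0],
    [0,0,0],
  ],
  offset=[
    [2,-40,0],
    [1,-40,0],
    [0,0,0],
    [0,0,0],
  ],
  hand=[1,1,1,1],
)

```text
time: 18.8
position: [506.3, -108.7, 335.2]
orientation: [3.09, 0.547, 0.011]
wrist_force: [-0.2, -0.6, 0.4]
gripper_width: 0.997
```

Run:
```python
from h import *
from scipy.spatial.transform import Rotation as Ro
s=read_state();R=Ro.from_rotvec(s['orientation']).as_matrix();print(s['position'],R.T@(np.array([497.1,-83.9,225])-s['position']),s['orientation'])
```

```text
[ 506.2738128  -108.69758264  335.18767147] [ -0.7899478  -26.97332592 110.05552035] [3.08979559 0.54734354 0.01104254]
```

>>> arm_command(
  dr=[
    [0,0,0],
    [0,0,0],
    [0,0,0],
    [0,0,0],
    [0,0,0],
  ],
  offset=[
    [-1,-27,0],
    [0,0,40],
    [0,0,40],
    [0,0,27],
    [0,0,0],
  ],
  hand=[1,1,1,0.8,0.6],
)

```text
time: 19.3
position: [495.4, -85.5, 220.4]
orientation: [-3.092, -0.542, 0.009]
wrist_force: [-0.5, 0.7, 0.6]
gripper_width: 0.857
```

>>> arm_command(
  dr=[
    [0,0,0],
    [0,0,0],
    [0,0,0],
    [0,0,0],
    [0,0,0],
  ],
  offset=[
    [0,0,0],
    [0,0,0],
    [0,0,0],
    [0,0,0],
    [0,0,0],
  ],
  hand=[0,0,0,0,0],
  newtons=25,
)

```text
time: 19.8
position: [497.4, -85.2, 225.0]
orientation: [3.094, 0.543, 0.002]
wrist_force: [-0.9, 0.9, -0.1]
gripper_width: 0.4
```

>>> arm_command(
  dr=[
    [0,0,0],
    [0,0,0],
    [0,0,0],
  ],
  offset=[
    [0,0,0],
    [0,0,0],
    [0,0,0],
  ],
  hand=[0,0,0],
)

```text
time: 20.1
position: [497.2, -84.6, 224.5]
orientation: [-3.093, -0.545, -0.001]
wrist_force: [-0.1, 2.3, 2.0]
gripper_width: 0.294
```

```bash
python3 plan.py 505.6 -18.9 23.4 5
```

```text
20.1 [497.2 -84.6 224.5] [-0.1  2.3  2. ] [ 0.6  0.1 -0. ] 0.29408512578327733 [-0.2 -0.2  1.4  0.   1.9  1. ]
radius 66.23754256781257 angle deg -97.32783517364717
1 -120.7 [-20.5 -16.6   0.8]
2 -144.1 [-12.2 -23.4   0.8]
3 -167.5 [ -1.9 -26.3   0.8]
4 -190.9 [  8.7 -24.9   0.8]
5 -214.3 [ 17.8 -19.4   0.8]
```

>>> arm_command(
  dr=[
    [0,0,0],
    [0,0,0],
    [0,0,0],
    [0,0,0],
    [0,0,0],
  ],
  offset=[
    [-20.5,-16.6,0.8],
    [-12.2,-23.4,0.8],
    [-1.9,-26.3,0.8],
    [8.7,-24.9,0.8],
    [17.8,-19.4,0.8],
  ],
  hand=[0,0,0,0,0],
)

```text
time: 20.6
position: [448.1, 16.7, 220.6]
orientation: [-3.094, -0.542, 0.009]
wrist_force: [-2.4, -2.3, 1.4]
gripper_width: 0.298
```

>>> arm_command(
  dr=[
    [0,0,0],
    [0,0,0],
  ],
  offset=[
    [0,0,0],
    [0,0,0],
  ],
  hand=[0,0],
)

```text
time: 20.8
position: [450.0, 18.6, 220.5]
orientation: [-3.089, -0.549, 0.005]
wrist_force: [-9.8, 7.9, 5.0]
gripper_width: 0.297
```

```bash
python3 plan.py 505.6 -18.9 24 1
```

```text
20.8 [450.   18.6 220.5] [-9.8  7.9  5. ] [1.5 1.6 0.1] 0.2965126816797714 [-0.  -0.3  1.5  0.   1.9  1.2]
radius 67.05353524848863 angle deg 146.0197255918743
1 122.0 [ 24.7 -10.9   0.8]
```

>>> arm_command(
  dr=[
    [0,0,0],
    [0,0,0],
    [0,0,0],
    [0,0,0],
    [0,0,0],
  ],
  offset=[
    [0,0,0],
    [0,0,0],
    [0,0,0],
    [0,0,0],
    [0,0,-46],
  ],
  hand=[1,1,1,1,1],
)

```text
time: 21.3
position: [448.7, 15.9, 257.4]
orientation: [-3.091, -0.542, 0.026]
wrist_force: [1.6, -0.9, 0.3]
gripper_width: 0.708
```

>>> arm_command(
  dr=[
    [0,0,0],
    [0,0,0],
    [0,0,0],
    [0,0,0],
    [0,0,0],
  ],
  offset=[
    [0,0,-45],
    [0,39,0],
    [1,39,0],
    [1,39,0],
    [1,39,0],
  ],
  hand=[1,1,1,1,1],
)

```text
time: 21.8
position: [508.2, -131.4, 311.2]
orientation: [3.094, 0.543, 0.0]
wrist_force: [0.5, 0.3, 0.3]
gripper_width: 0.996
```

>>> arm_command(
  dr=[
    [0,0,0],
    [0,0,0],
    [0,0,0],
    [8.5,0,0],
    [8.5,0,0],
  ],
  offset=[
    [0,39,0],
    [0,39,20],
    [0,39,25],
    [0,0,20],
    [0,0,15],
  ],
  hand=[1,1,1,1,1],
)

```text
time: 22.3
position: [546.7, -237.9, 230.9]
orientation: [-2.801, -0.492, 0.074]
wrist_force: [0.7, 0.4, 0.7]
gripper_width: 1.001
```

>>> arm_command(
  dr=[
    [8.5,0,0],
    [8.5,0,0],
    [8.5,0,0],
    [8.5,0,0],
    [0,0,0],
  ],
  offset=[
    [0,0,0],
    [0,0,0],
    [0,0,0],
    [0,20,0],
    [0,20,0],
  ],
  hand=[1,1,1,1,1],
)

```text
time: 22.8
position: [555.6, -265.7, 190.7]
orientation: [-2.207, -0.377, 0.197]
wrist_force: [0.6, -0.2, -2.8]
gripper_width: 1.001
```

>>> arm_command(
  dr=[
    [0,0,0],
    [0,0,0],
  ],
  offset=[
    [0,0,0],
    [0,0,0],
  ],
  hand=[1,1],
)

```text
time: 23.0
position: [556.2, -263.3, 202.6]
orientation: [-2.225, -0.391, 0.186]
wrist_force: [0.1, 0.5, 0.8]
gripper_width: 0.998
```

```bash
python3 look.py w9 crank_hub platen_face lid_top; python3 est.py w9; python3 drop.py w7 w9; python3 -c "
import cv2
im=cv2.imread('pics/w9.png');cv2.imwrite('pics/w9b.png',cv2.resize(im[50:250,60:330],None,fx=2.9,fy=2.9,interpolation=cv2.INTER_CUBIC))"
```

```text
23.0 [ 556.2 -263.3  202.6] [-2.2 -0.4  0.2] [-0.7  0.9  0.5  0.7  2.5  0.9]
crank_hub [140.7 154.8] 0.57
platen_face [227.6 150.8] 0.85
lid_top none
   crank_hub [506.1 -13.6 222.1]
   platen_face [504.9 -14.1 100.3]
base (325.5, 172) shift [-1.58 -0.27] resid [1.15 0.14] fb 0.0 
base (252, 65.5) shift [-0.51  0.93] resid [1.12 0.28] fb 0.03 
base (282, 228) shift [-1.56 -0.8 ] resid [0.82 0.16] fb 0.01 
base (298, 190) shift [-1.32 -0.42] resid [1.08 0.22] fb 0.0 
plate (262, 150) shift [ 3.22 -0.53] resid [ 4.97 -0.13] fb 0.04 drop mm 6.29
plate (250, 130) shift [83.78 53.36] resid [85.38 53.52] fb 101.34 drop mm 134.43
plate (266, 160) shift [-91.4   16.82] resid [-89.53  17.29] fb 93.33 drop mm -152.77
plate (256, 164) shift [ 3.77 -0.88] resid [ 5.49 -0.28] fb 0.02 drop mm 6.99
plate (281, 160) shift [ 2.49 -0.98] resid [ 4.57 -0.6 ] fb 0.02 drop mm 6.38
```

View pics/w9b.png

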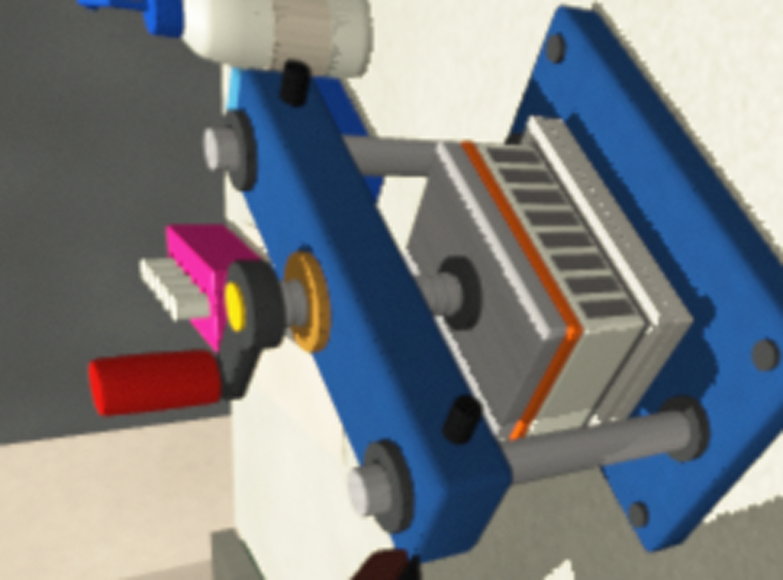

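>>> arm_command(
  dr=[
    [0,0,0],
    [0,0,0],
    [0,0,0],
    [0,0,0],
  ],
  offset=[
    [0,0,0],
    [0,0,0],
    [0,0,0],
    [0,0,0],
  ],
  hand=[1,1,1,1],
)

```text
time: 23.6
position: [556.2, -263.0, 202.4]
orientation: [-2.224, -0.391, 0.186]
wrist_force: [-0.1, 1.0, 0.7]
gripper_width: 0.999
```

```bash
python3 look.py w10; python3 drop.py w7 w10;python3 drop.py w8 w10
```

```text
23.6 [ 556.2 -263.   202.4] [-2.2 -0.4  0.2] [-0.7  0.9  0.5  0.7  2.5  0.9]
base (325.5, 172) shift [-1.37 -0.24] resid [2.25 0.39] fb 0.01 
base (252, 65.5) shift [-0.3   0.77] resid [2.21 0.6 ] fb 0.0 
base (282, 228) shift [-1.41 -0.86] resid [1.52 0.07] fb 0.0 
base (298, 190) shift [-1.18 -0.41] resid [2.02 0.35] fb 0.0 
plate (262, 150) shift [ 3.52 -0.48] resid [6.53 0.11] fb 0.06 drop mm 7.17
plate (250, 130) shift [84.13 52.97] resid [86.96 53.39] fb 100.98 drop mm 133.97
plate (266, 160) shift [-91.33  16.72] resid [-88.32  17.36] fb 93.83 drop mm -150.83
plate (256, 164) shift [ 3.87 -0.82] resid [ 6.86 -0.08] fb 0.02 drop mm 7.55
plate (281, 160) shift [ 2.65 -0.91] resid [ 5.74 -0.33] fb 0.02 drop mm 6.68
base (325.5, 172) shift [-1.47  1.22] resid [2.2  0.51] fb 0.01 
base (252, 65.5) shift [-0.34  1.99] resid [2.18 0.69] fb 0.0 
base (282, 228) shift [-1.44  0.21] resid [1.53 0.09] fb 0.01 
base (298, 190) shift [-1.31  0.79] resid [1.93 0.34] fb 0.0 
plate (262, 150) shift [2.33 0.92] resid [5.38 0.14] fb 0.02 drop mm 5.42
plate (250, 130) shift [2.43 1.28] resid [5.29 0.36] fb 8.77 drop mm 5.30
plate (266, 160) shift [1.68 0.81] resid [4.72 0.13] fb 0.07 drop mm 4.58
plate (256, 164) shift [2.36 0.71] resid [5.39 0.07] fb 0.02 drop mm 5.33
plate (281, 160) shift [1.47 0.6 ] resid [ 4.6  -0.11] fb 0.01 drop mm 4.72
```

The lid shows only its skirt, tight under the platen. The base residuals of about 2 px mean the camera pose has to be refined on fixed features at two heights before the sink figure can be trusted.

```bash
cat > pnp.py <<'E'
from h import *
import pickle,sys
from scipy.optimize import least_squares
from scipy.spatial.transform import Rotation as Ro
np.set_printoptions(precision=2,suppress=True)
A,B=sys.argv[1:3]; PA,PB=[pickle.load(open(n+'.pkl','rb'))[0] for n in(A,B)]
g=[cv2.cvtColor(cv2.imread(f'pics/{n}.png'),cv2.COLOR_BGR2GRAY) for n in(A,B)]
fix=[(325.5,172,30),(252,65.5,30),(282,228,30),(298,190,36),(134,101.7,205),(186,220.7,205),(161,78.6,180),(218.6,195.9,180)]
plate=[(262,150,95),(256,164,105),(281,160,62)]
al=fix+plate; p0=np.float32([p[:2] for p in al]).reshape(-1,1,2); kw=dict(winSize=(13,13),maxLevel=2,criteria=(3,50,.001))
q=cv2.calcOpticalFlowPyrLK(g[0],g[1],p0,None,**kw)[0]; b=cv2.calcOpticalFlowPyrLK(g[1],g[0],q,None,**kw)[0]
fb=np.linalg.norm((b-p0)[:,0],axis=1); f=210/np.tan(np.radians(PA['fovy'])/2)
X=[]
for u,v,z in al:
    O,d=ray('wrist',(u,v),PA); X.append(O+d*(z-O[2])/d[2])
X=np.array(X); E=np.array(PB['extrinsics'])
def pr(t,Y):
    R=E[:3,:3]@Ro.from_rotvec(t[:3]/300).as_matrix(); c=(Y-E[:3,3]-t[3:])@R
    return np.c_[PB['cx']-f*c[:,0]/c[:,2],PB['cy']+f*c[:,1]/c[:,2]]
m=np.where(fb[:8]<.2)[0]
s=least_squares(lambda t:np.r_[(pr(t,X[m])-q[m,0]).ravel(),t*.03],np.zeros(6))
print('fb',fb,'pose fix',s.x,'resid',(pr(s.x,X[m])-q[m,0]).ravel())
for i in range(8,11):
    r=least_squares(lambda h:(pr(s.x,X[i:i+1]-[0,0,h[0]])-q[i,0]).ravel(),[0.]); print('drop %.2f'%r.x[0],r.fun)
E
for a in "w7 w8" "w8 w10" "w7 w10"; do echo $a; python3 pnp.py $a; done
```

```text
w7 w8
fb [0.   0.   0.   0.   0.   0.   0.01 0.07 0.02 0.05 0.  ] pose fix [-0.2   0.32 -0.05  0.35 -0.12 -0.38] resid [-0.04  0.05 -0.02  0.04  0.05 -0.06 -0.02 -0.    0.04  0.1  -0.03  0.09
  0.   -0.16  0.03 -0.06]
drop 2.08 [-0.   -0.02]
drop 2.31 [0.01 0.05]
drop 2.07 [0.01 0.13]
w8 w10
fb [0.01 0.   0.01 0.   0.03 0.01 0.01 0.17 0.02 0.02 0.01] pose fix [ 0.2  -2.18  1.17 -0.28  2.16  6.13] resid [ 0.03  0.    0.1  -0.07 -0.1  -0.05  0.03 -0.06 -0.04  0.04 -0.2   0.08
  0.03  0.14  0.14 -0.09]
drop 4.14 [0.   0.04]
drop 4.07 [-0.01 -0.08]
drop 4.04 [0.03 0.28]
w7 w10
fb [0.01 0.   0.   0.   0.01 0.   0.   0.07 0.06 0.02 0.02] pose fix [-0.55 -1.62  1.03  0.93  2.15  5.46] resid [-0.04  0.19  0.08 -0.1   0.02 -0.12 -0.03 -0.06 -0.01  0.11 -0.21  0.25
  0.01  0.05  0.18 -0.32]
drop 6.10 [0.01 0.13]
drop 6.50 [0.01 0.07]
drop 6.15 [0.04 0.46]
```

The bed has sunk 6.1 to 6.5 mm, which fits the crank sum of 2.1 + 3.9 = 6.0 mm and lies well inside 4 to 8 mm. The gripper is clear and still, so I'm handing in.

```bash
python3 -c "
from bench import *
s=read_state();print(s['time'],s['qvel'],s['wrist_force']);print(ticket.finish_job())"
```

```text
23.65 [-0.00097132  0.00525527 -0.00134989  0.00075288 -0.00046385 -0.00035915] [-0.52710777  0.47251782  0.42094536]
the job is handed in; nothing more can be done
None
```

The platen is clamped on the lid with the bed pushed down about 6.2 mm, roughly half a turn past contact. I handed the job in at 23.7 s with the gripper open and well clear.

**What I did:** I gripped the red knob from above and wound the crank clockwise in three stages of about 342°, 361° and 117°. After each stage I let go and checked the gap with the wrist camera.

**Last checks:**
- **Bed depth:** comparing wrist pictures from before contact and at the end, the lid features sank 6.1–6.5 mm. The sink measured after the second stage (2.1 mm) plus the last 117° of crank gives 6.0 mm. Both lie within 4–8 mm.
- **Contact:** the last picture shows only the lid's skirt under the platen, with no gap.
- **Forces:** at the end of the move calls the wrist force stayed at or below about 15 N. It read near zero at hand-in, with the arm still.

**Disagreements:**
- In the last view the reported wrist-camera pose was off by several mm (about 2 px on the base). A first, uncorrected estimate therefore gave 6.7–7.5 mm. Refitting the pose on fixed parts of the press brought it to the figures above.
- Early network estimates of knob and hub height scattered by 10 mm or more. I settled the screw axis by fitting the circle the knob travelled, which gave a radius of 65.0 mm, matching the 65 mm in the task.
- The tube rack and tip box were not measured again at the end. The arm's path stayed clear of them, and the wash bottle looked unmoved in the last view.

I viewed 10 pictures.

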